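# Pack three hexagonal turntable feet in the tray

### The arm

A 6-joint arm with a two-finger parallel gripper is mounted at the origin on the work surface. World frame = base frame: x ahead of the robot, y to its left, z up, the work surface at z = 0. Lengths are in m, angles in rad, forces in N, time in s.
With the tool pointing down it reaches from about 0.275 to 0.825 m from the base axis. Payload 4.9 kg.
Tool frame: the origin (TCP) lies midway between the tips of the shut fingers; the grasp point (between the pads) lies 19 mm behind it (grip_point_offset is the distance from the TCP to the grasp point, in m); z points along the fingers, y is the line along which they close (so a half turn about z gives the same grasp; the last joint's range is limited). The gripper opens to 85 mm and grips with 20 to 120 N. Pads are 22 mm wide; open, the fingers measure 114 mm over their backs; the gripper's body (76 mm by 85 mm) begins 54 mm behind the grasp point. The pads swing forward as they close: fully open they stand 13 mm farther back than shut.
Start: joints at [1.005, 0.326, -0.193, 1.052, 0, 1.437], TCP at [0.23, 0.5, 0.231] pointing down, gripper open.
Joint ranges: [-2.65, 2.65], [-0.97, 1.79], [-1.3, 1.35], [-1.93, 2.1], [-1.47, 1.37], [-3.14, 3.14]. Speed limits (rad/s): [2.57, 2.57, 3.14, 3.14, 3.14, 3.14].

### API

Orientations are given as a rotation vector (axis times angle).
In Python, from cell import * gives the robot as it stands. Calls block until the motion is done:
- movep(position, orientation): joint-space move of the TCP to a pose.
- move_l(position, velocity=0.15, rot=None, until_force=None): straight line of the TCP; rot=None keeps the orientation; velocity is the mean speed in m/s. With until_force (N) it stops when the force on the tool has changed by that much, and returns True; else False.
- set_joints(angles): joint-space move.
- let_go() and grab(newtons=None): open the fingers fully, or close them until they stop; newtons is the grip in N (None keeps the last).
- sleep(seconds).
- ik(position, orientation): joint angles nearest the present ones, or None.
- get_state(): the state.
- grab_frame(name): name is "side" or "top"; returns a dict with "img" (384x512x3 uint8, red, green, blue), "fx", "fy", "cx", "cy" (pixels), "cam_to_world" (4x4, takes a point from camera to world coordinates). Camera axes: x right, y down, z forward; pixel columns grow to the right and rows downward; lengths in m; the calibration is good to about 2 mm. A picture is of the moment at which its call begins. There is no depth.
A pose or a line that the arm cannot do raises MotionError and nothing moves.
- sign_off(): hands the job in; it is judged then, once.
Trained networks look in the newest picture that a camera, given by its name, has taken for a name from the list of things; names that differ only in an ending like _2 or _b are one class to them, and where a whole thing is asked for, a point or a joint stands for the part that bears it (a point fixed in the world has none). Each returns a list of dicts, best first, with "score" (0 to 1); they miss things now and then, are a little off and sometimes report something else, mostly with a low value. They report only what shows in the picture. A call takes as long as a camera call. They do not tell look-alikes from the thing itself.
- spot_in(camera, name): "centre" ([column, row] in pixels, amid what is visible of it).
- silhouettes(camera, name): "mask" (384x512 bool, what is visible of it) and "centre" ([column, row] in pixels, amid what is visible of it).
- tip_of(camera, name): "centre" ([column, row] in pixels: a listed point, or the origin of a listed thing).
The state is a dict: "clock": time; "q": joint angles; "joint_velocities": joint speeds; "tau": joint torques, N m; "position": TCP position; "eef_rot": TCP orientation; "contact_force": force on the tool from outside, world axes, zero at the start; "wrist_torque": the same for the moment, N m; "finger_gap": opening from 0.0 (shut) to 1.0 (fully open); "grasp_force": force on a finger pad.
Only numpy, scipy, OpenCV 4.12 (cv2) and the standard library are available. Lean on these libraries where they do the work, as an engineer would, in place of code of your own. Each camera call takes 0.05 s, during which the arm holds its last target. There are 200 camera calls.

### The job

Pack the three hexagonal metal turntable feet snugly in the open white tray: all three lying flat on its floor, pushed up flat side against flat side in one unbroken chain with no gaps. One is already in the tray, one lies on the crate lid, and one stands on edge in a slot of the plywood stand. Leave the cork block in the stand, the jar, the headshell, the metal adapter disc and the record brush where they are.

Things in the scene. Friction and masses are not known exactly. Their poses are not given: they have to be found in the camera images.
- foot_a_center (a point): Foot already in the tray: bare metal hexagonal block, 50 mm across flats, 57.7 across corners, 30 thick. Point: its centre. z is the axis of the hexagon (up), y is normal to a pair of side faces, x points to a corner. Lies flat in the far half of the tray, loose, turned any way.
- foot_b_center (a point): Foot lying flat on the lid to the right: bare metal hexagonal block, 50 mm across flats, 57.7 across corners, 30 thick. Point: its centre. z is the axis of the hexagon (up), y is normal to a pair of side faces, x points to a corner.
- foot_c_center (a point): Foot on edge in a slot of the stand: bare metal hexagonal block, 50 mm across flats, 57.7 across corners, 30 thick. Point: its centre. x: hexagon axis (level at first, across the slot); z: normal to a pair of side faces (up at first); y: to a corner. Top starts 56 mm above the lid. In the slot only its two hexagonal faces, 30 mm apart, can be gripped, from above; so it must be set down, laid flat and taken again by its side faces.
- tray_floor (a point): Centre of the inner floor of the fixed white tray, 4 mm above the lid. x: along its length, away from the robot; y: across; z: up. Inside 190 x 77 mm; walls 3 mm thick, tops 12 mm above the floor, so a foot stands 18 mm proud of them. Three feet fit as a zigzag, against each long wall in turn. Beyond the +x end: tilt-out bin housing, 48 mm high over the lid, 70 mm long, as wide as the tray.
- stand_base (a point): Centre of the top of the base of the fixed plywood stand, 6 mm above the lid. Base 150 x 80 mm (x by y). Two slots run along y at x = -35 and +35 mm, 33 mm wide, open at the ends, between walls 8 mm thick whose tops are 14 mm above this point. The foot stands in one slot, the cork block in the other.
- block_center (a point): Bystander, loose, not to be moved. Cork block, 28 x 46 x 48 mm high, upright in the other slot of the stand. The point is its centre.
- jar_mid (a point): Bystander, loose, not to be moved. Green glass jar with a white twist cap, 60 mm across, 85 mm tall, upright. The point is half-way up.
- headshell_mid (a point): Bystander, loose, not to be moved. Silver headshell, 36 x 18 x 8 mm with a thin finger lift, about 50 mm long in all. The point is its centre.
- adapter_center (a point): Bystander, loose, not to be moved. Bare steel round adapter disc, 38 mm across, 14 mm high, lying flat. The point is its centre.
- brush_mid (a point): Bystander, loose, not to be moved. Record brush, dark wood 90 x 34 mm, 22 mm high, with a 12 mm brass knob on top. The point is in its middle, 15 mm up.
- foot_a: The foot in the tray (0.13 to 0.23 kg, black rubber disc flush in both hexagonal faces); origin at the centre of its underside, 15 mm below the centre.
- foot_b: The foot from the lid (0.13 to 0.23 kg, black rubber disc flush in both hexagonal faces); origin at the centre of its underside, 15 mm below the centre.
- foot_c: The foot from the stand (0.13 to 0.23 kg, black rubber disc in both hexagonal faces); origin at the middle of the side face it stands on, 25 mm from the centre along -z. On the lid it stands stably on a side face and falls flat if its top (50 mm up) is pushed along its hexagon axis. The lid between stand and tray, around (0.47, 0.125) in the base frame, is always clear.
Mind the look-alikes: they are no part of the job. What is shaped like the foot_b but purple or red is not meant.

How it is judged:
At the end, for the whole second after the job is handed in: All three feet at rest, flat (within 0.08 rad) on the tray floor, not propped up over 3 mm, forming a chain of touching side faces in any order: neighbours' centres at most 52 mm apart (50 is contact), all faces parallel within 0.12 rad. Anywhere in the tray, either side up (x of foot_a_center in the frame of tray_floor between -0.095 and 0.095 m and y of foot_a_center in the frame of tray_floor between -0.0385 and 0.0385 m and z of each of foot_a_center, foot_b_center, foot_c_center in the frame of tray_floor below 0.018 m and (angle between foot_a_center's own z axis and vertical below 0.08 rad or angle between foot_a_center's own z axis and vertical above 3.0616 rad) and linear speed of each of foot_a, foot_b, foot_c below 0.02 m/s and x of foot_b_center in the frame of tray_floor between -0.095 and 0.095 m and y of foot_b_center in the frame of tray_floor between -0.0385 and 0.0385 m and (angle between foot_b_center's own z axis and vertical below 0.08 rad or angle between foot_b_center's own z axis and vertical above 3.0616 rad) and x of foot_c_center in the frame of tray_floor between -0.095 and 0.095 m and y of foot_c_center in the frame of tray_floor between -0.0385 and 0.0385 m and (angle between foot_c_center's own x axis and vertical below 0.08 rad or angle between foot_c_center's own x axis and vertical above 3.0616 rad) and (distance between foot_a_center and foot_b_center below 0.052 m or distance between foot_b_center and foot_c_center below 0.052 m) and (distance between foot_a_center and foot_b_center below 0.052 m or distance between foot_a_center and foot_c_center below 0.052 m) and distance between any of foot_b_center, foot_a_center and foot_c_center below 0.052 m and (angle between the y axis of foot_a_center and the y axis of foot_b_center, either way round below 0.12 rad or angle between the y axis of foot_a_center and the y axis of foot_b_center, either way round between 0.927 and 1.167 rad) and (angle between the y axis of foot_b_center and the z axis of foot_c_center, either way round below 0.12 rad or angle between the y axis of foot_b_center and the z axis of foot_c_center, either way round between 0.927 and 1.167 rad) and (angle between the y axis of foot_a_center and the z axis of foot_c_center, either way round below 0.12 rad or angle between the y axis of foot_a_center and the z axis of foot_c_center, either way round between 0.927 and 1.167 rad)).
It fails at once if the cork block is moved more than 30 mm (distance of block_center from where it was at the start of the episode above 0.03 m).
It fails at once if the jar is moved more than 30 mm (distance of jar_mid from where it was at the start of the episode above 0.03 m).
It fails at once if the headshell is moved more than 30 mm (distance of headshell_mid from where it was at the start of the episode above 0.03 m).
It fails at once if the adapter disc is moved more than 30 mm (distance of adapter_center from where it was at the start of the episode above 0.03 m).
It fails at once if the record brush is moved more than 30 mm (distance of brush_mid from where it was at the start of the episode above 0.03 m).
It also fails if it takes over 72 s, if anything falls off the work surface, if the arm or the gripper's body presses on something with over 40 N, if the wrist force passes 120 N, or if a joint passes its speed limit or range.

## Working session

There is one attempt and no reset: what is moved stays moved. The work goes in short steps, each a Python script; the robot and the scene stay as the last script left them, time stands still between calls to the robot, and variables do not carry over. Pictures are saved under pics/ and viewed, at most 10 in all, crops included, and the job is handed in when it is done.

```bash
mkdir -p pics; ls; cat > h.py <<'E'
from cell import *
import numpy as np, cv2
from scipy.spatial.transform import Rotation as R
def px2w(f,p,z):
    T=np.array(f["cam_to_world"]); d=T[:3,:3]@np.array([(p[0]-f["cx"])/f["fx"],(p[1]-f["cy"])/f["fy"],1])
    o=T[:3,3]; return o+d*(z-o[2])/d[2]
def w2px(f,P):
    T=np.array(f["cam_to_world"]); c=T[:3,:3].T@(np.array(P)-T[:3,3]); return np.array([f["cx"]+f["fx"]*c[0]/c[2],f["cy"]+f["fy"]*c[1]/c[2]])
def save(f,n): cv2.imwrite("pics/"+n,cv2.cvtColor(f["img"],cv2.COLOR_RGB2BGR))
def down(yaw): # tool z down, closing line (tool y) at angle yaw in world
    y=np.array([np.cos(yaw),np.sin(yaw),0]); z=np.array([0,0,-1.]); return R.from_matrix(np.stack([np.cross(y,z),y,z],1)).as_rotvec()
E
python3 - <<'E'
from h import *
print(get_state())
for c in("top","side"):
    f=grab_frame(c); save(f,c+"0.png"); print(c,f["fx"],np.round(f["cam_to_world"],3).tolist())
    for n in["foot_a","foot_c","tray_floor","stand_base","block_center","jar_mid","headshell_mid","adapter_center","brush_mid"]:
        print(n,[(np.round(d["centre"]).tolist(),round(d["score"],2)) for d in tip_of(c,n)],[(np.round(d["centre"]).tolist(),round(d["score"],2)) for d in spot_in(c,n)] if "_floor" not in n and "_base" not in n else "")
E
```

```text
pics
{'clock': 0.0, 'q': array([ 1.00478496e+00,  3.26954872e-01, -1.93576401e-01,  1.05198125e+00,
       -2.67967295e-05,  1.43660913e+00]), 'joint_velocities': array([ 0.0005438 , -0.00114204, -0.00080028,  0.00067899, -0.00021009,
       -0.00146182]), 'tau': array([-2.87992398e-04, -4.43408275e+01,  2.62434751e+01,  1.55055325e-02,
       -2.05531715e-04,  1.22152682e-05]), 'position': array([0.22987191, 0.49902964, 0.23049868]), 'eef_rot': array([-6.72928891e-01, -3.06809788e+00,  2.54623724e-03]), 'contact_force': array([-0.17237382,  0.10552373,  0.31565181]), 'wrist_torque': array([ 0.01914714, -0.01411795, -0.03727535]), 'grasp_force': 0.0, 'finger_gap': 0.9978978660730776}
top 444.578720402135 [[0.005, -0.997, 0.071, 0.448], [-1.0, -0.005, -0.006, -0.018], [0.007, -0.071, -0.997, 1.099], [0.0, 0.0, 0.0, 1.0]]
foot_a [([390.0, 180.0], 0.88), ([319.0, 139.0], 0.86), ([340.0, 218.0], 0.79), ([346.0, 177.0], 0.75), ([271.0, 170.0], 0.66), ([126.0, 188.0], 0.59)] [([123.0, 188.0], 0.84), ([270.0, 171.0], 0.8), ([340.0, 217.0], 0.78), ([348.0, 177.0], 0.74), ([391.0, 181.0], 0.6
[... 1312 characters left out ...]
0.8), ([281.0, 214.0], 0.76), ([218.0, 138.0], 0.69), ([307.0, 270.0], 0.62), ([228.0, 136.0], 0.58)] [([283.0, 210.0], 0.96), ([264.0, 268.0], 0.76), ([228.0, 128.0], 0.69), ([327.0, 302.0], 0.68), ([332.0, 238.0], 0.6), ([306.0, 268.0], 0.58)]
tray_floor [([273.0, 213.0], 0.8)] 
stand_base [([216.0, 138.0], 0.81), ([306.0, 268.0], 0.25)] 
block_center [([207.0, 135.0], 0.79)] [([210.0, 136.0], 0.78)]
jar_mid [([297.0, 140.0], 0.86), ([310.0, 262.0], 0.63)] [([299.0, 144.0], 0.87)]
headshell_mid [([186.0, 183.0], 0.68)] [([185.0, 185.0], 0.43)]
adapter_center [([239.0, 318.0], 0.71), ([208.0, 136.0], 0.62)] [([239.0, 319.0], 0.69)]
brush_mid [([378.0, 263.0], 0.95)] [([377.0, 262.0], 0.97)]
```

View pics/top0.png

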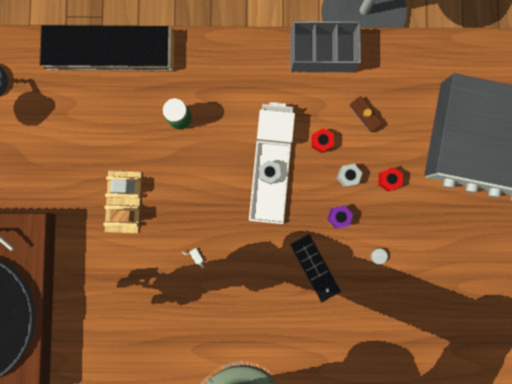

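View pics/side0.png

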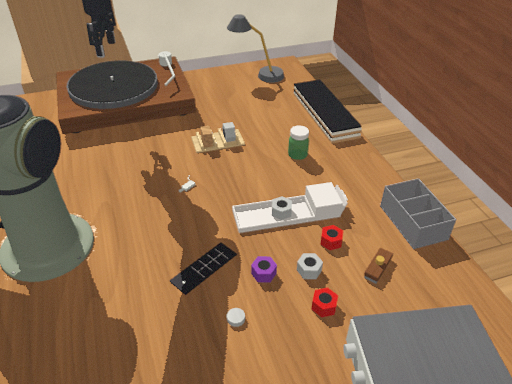

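Candidates for foot_b (top image): silver (349,175), which matches the description. Look-alikes are purple (341,217), red (322,140) and red (391,180). Foot_a is at (270,171) in the tray and foot_c at (123,187) in the stand. Next is a close crop check and a model fit.

```bash
cat >> h.py <<'E'
from scipy.optimize import minimize
def hexpts(x,y,yaw,z0,z1,r=0.02887): # yaw: direction of a corner
    a=yaw+np.arange(6)*np.pi/3
    return np.array([[x+r*np.cos(t),y+r*np.sin(t),z] for z in(z0,z1) for t in a])
def render(f,P,S=4):
    q=np.array([w2px(f,p) for p in P]); h=cv2.convexHull((((q+.5)*S-.5)*16).astype(np.int32))
    m=np.zeros((384*S,512*S),np.uint8); cv2.fillConvexPoly(m,h,1,shift=4)
    return cv2.resize(m.astype(np.float32),(512,384),interpolation=cv2.INTER_AREA)
def fitp(views,model,p0,scale):
    "views: list of (frame, mask); model(p)->pts ; maximises soft IoU"
    def c(v):
        p=p0+v*scale; s=0
        for f,m in views:
            r=render(f,model(p)); s-=np.minimum(r,m).sum()/np.maximum(r,m).sum()
        return s/len(views)
    n=len(p0); b=None
    for k in range(4):
        s=np.vstack([np.zeros(n),np.eye(n)*(1 if k%2 else -1)]); s[:,-1]+=(k-1.5)*.6
        o=minimize(c,s[0],method="Nelder-Mead",options=dict(initial_simplex=s,maxiter=120,xatol=.02,fatol=1e-4))
        if b is None or o.fun<b.fun: b=o
    return p0+b.x*scale,-b.fun
E
cat > m.py <<'E'
from h import *
F={c:grab_frame(c) for c in("top","side")}
near=lambda L,p:min(L,key=lambda d:np.hypot(*(np.array(d["centre"])-p)))
def two(name,pt,ps,z,base):
    M=[]
    for c,p in(("top",pt),("side",ps)):
        d=near(silhouettes(c,name),p); m=d["mask"].astype(np.float32)
        print(c,np.round(d["centre"]),d["score"],m.sum())
        M.append((F[c],m))
    x=px2w(F["top"],pt,z)[:2]
    return M,x
for n,pt,ps,z in(("foot_a",(270,171),(283,210),.034),("foot_b",(349,175),(310,266),.03)):
    M,x=two(n,pt,ps,z,0)
    for V,l in((M,"both"),(M[:1],"top"),(M[1:],"side")):
        p,s=fitp(V,lambda p:hexpts(*p,z-.03,z),np.r_[x,0.],np.array([.008,.008,.3])); print(n,l,np.round(p,4),"yaw mod60",round(np.degrees(p[2])%60,1),round(s,3))
# foot c: standing
M,x=two("foot_c",(123,187),(228,130),.056,0)
def mc(p):
    h=hexpts(0,0,np.pi/6*0,-.015,.015); # hex in (u,v), corner along u
    c,s=np.cos(p[2]),np.sin(p[2]) # axis dir along (c,s); corner dir (-s,c)
    return np.array([[p[0]+w*c-u*s,p[1]+w*s+u*c,.031+v] for u,v,w in h])
for V,l in((M,"both"),(M[:1],"top")):
    p,s=fitp(V,mc,np.r_[x,0.],np.array([.008,.008,.2])); print("c",l,np.round(p,4),round(s,3))
# tray/stand landmarks
for n,z in(("tray_floor",.004),("stand_base",.006),("block_center",.030)):
    for c in F:
        t=tip_of(c,n); print(n,c,[np.round(px2w(F[c],d["centre"],z),4).tolist() for d in t[:1]])
def big(c,x0,y0,w,h,S): return cv2.resize(F[c]["img"][y0:y0+h,x0:x0+w],None,fx=S,fy=S,interpolation=cv2.INTER_CUBIC)
I=np.hstack([big("top",240,98,64,130,4.5 if 0 else 4),big("top",95,165,60,130,4)[:520],big("top",325,120,60,130,4)])
save({"img":I},"crop1.png")
E
python3 m.py
```

```text
top [271. 171.] 0.77 425.0
side [280. 209.] 0.81 367.0
foot_a both [ 0.5728 -0.0665  0.1513] yaw mod60 8.7 0.92
foot_a top [ 0.5723 -0.0664  0.1507] yaw mod60 8.6 0.944
foot_a side [ 0.5733 -0.0661 -0.8965] yaw mod60 8.6 0.905
top [350. 177.] 0.75 396.0
side [309. 268.] 0.82 572.0
foot_b both [ 0.5665 -0.2618 -0.3089] yaw mod60 42.3 0.931
foot_b top [ 0.566  -0.2618 -0.267 ] yaw mod60 44.7 0.913
foot_b side [ 0.5668 -0.2617 -0.3266] yaw mod60 41.3 0.958
top [122. 188.] 0.56 316.0
side [228. 129.] 0.58 217.0
c both [5.338e-01 2.880e-01 2.000e-04] 0.904
c top [ 0.5335  0.2882 -0.0266] 0.93
tray_floor top [[0.5507, -0.0718, 0.004]]
tray_floor side [[0.5524, -0.0743, 0.004]]
stand_base top [[0.5004, 0.2965, 0.006]]
stand_base side [[0.5425, -0.069, 0.006]]
block_center top [[0.4626, 0.279, 0.03]]
block_center side [[0.4697, 0.2829, 0.03]]
```

View pics/crop1.png

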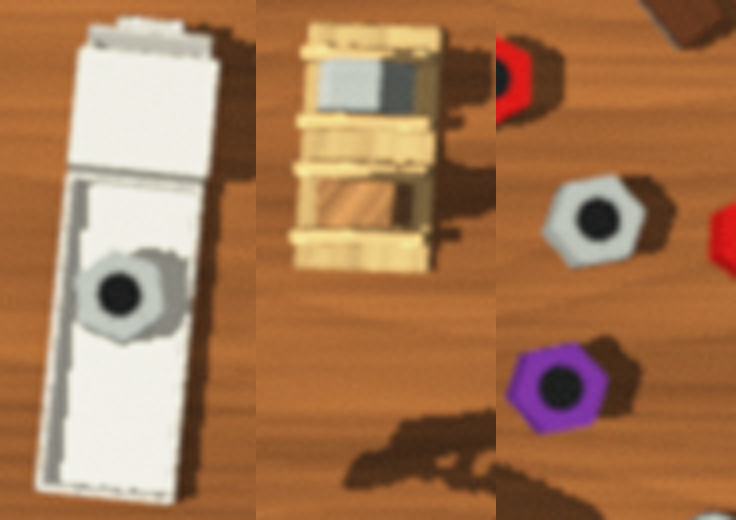

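The crops confirm the silver foot_b, foot_a against the tray's left wall, foot_c in the far slot and the cork in the near slot. Next: the tray frame from its rim corners (near-left about (249.2,220.5), near-right about (283.5,223.5)), then straighten foot_a. The plan is a straight chain along the tray, squared against the +x end wall, gripping only above the walls.

```bash
cat > t.py <<'E'
from h import *
f=grab_frame("top"); o=lambda u,v,z:px2w(f,(240+(u+.5)/4-.5,98+(v+.5)/4-.5),z)[:2]
NL,NR=o(37,490,.016),o(175,502,.016); FL,FR=o(69,168,.016),o(205,180,.016)
print(NL,NR,FL,FR, np.linalg.norm(NL-NR),np.linalg.norm(NL-FL),np.linalg.norm(NR-FR))
for a,b in((NL,FL),(NR,FR)): print(np.arctan2(*(b-a)[::-1]))
n=NR-NL; print(np.arctan2(n[0],-n[1]))
print("mean",(NL+NR+FL+FR)/4)
# fit outline: union approximated by tray box hull via white mask on near part
hsv=cv2.cvtColor(f["img"],cv2.COLOR_RGB2HSV); print(hsv[210,265],hsv[110,275],hsv[165,255])
s=get_state(); 
for y in(38.7,-21.3,98.7,55,-65,115,-5,85): 
    q=[ik(np.array(p),down(np.radians(y))) for p in((.57,-.066,.0155),(.57,-.066,.15))]; print(y,[None if k is None else np.round(k,2).tolist() for k in q])
E
python3 t.py
```

```text
[ 0.45480797 -0.01832286] [ 0.44795086 -0.102221  ] [ 0.65273388 -0.03694601] [ 0.64578605 -0.12071735] 0.08417789046861403 0.19880012361347177 0.1986979493249399
-0.09381530339531557
-0.0932227689997398
-0.08155006298658882
mean [ 0.55031969 -0.06955181]
[ 27  11 242] [ 25  23 191] [ 20  32 200]
38.7 [[-0.24, 0.6, -0.38, 0.59, 0.0, 0.65], [-0.24, 0.43, -0.25, 0.89, 0.0, 0.65]]
-21.3 [[-0.24, 0.6, -0.38, 0.59, 0.0, 1.7], [-0.24, 0.43, -0.25, 0.89, 0.0, 1.7]]
98.7 [[-0.24, 0.6, -0.38, 0.59, 0.0, -0.4], [-0.24, 0.43, -0.25, 0.89, 0.0, -0.4]]
55 [[-0.24, 0.6, -0.38, 0.59, 0.0, 0.37], [-0.24, 0.43, -0.25, 0.89, 0.0, 0.37]]
-65 [[-0.24, 0.6, -0.38, 0.59, -0.0, 2.46], [-0.24, 0.43, -0.25, 0.89, -0.0, 2.46]]
115 [[-0.24, 0.6, -0.38, 0.59, -0.0, -0.68], [-0.24, 0.43, -0.25, 0.89, -0.0, -0.68]]
-5 [[-0.24, 0.6, -0.38, 0.59, 0.0, 1.41], [-0.24, 0.43, -0.25, 0.89, 0.0, 1.41]]
85 [[-0.24, 0.6, -0.38, 0.59, 0.0, -0.16], [-0.24, 0.43, -0.25, 0.89, 0.0, -0.16]]
```

```bash
cat >> h.py <<'E'
TC=np.array([.5503,-.070]); TY=-.0915
def tray(x,y): return TC+np.array([x*np.cos(TY)-y*np.sin(TY),x*np.sin(TY)+y*np.cos(TY)])
def intray(p):
    d=np.array(p[:2])-TC; return np.array([d[0]*np.cos(TY)+d[1]*np.sin(TY),-d[0]*np.sin(TY)+d[1]*np.cos(TY)])
def rep(t):
    s=get_state(); print(t,"t=%.1f"%s["clock"],np.round(s["position"],4),"gap %.3f gf %.1f"%(s["finger_gap"],s["grasp_force"]),"F",np.round(s["contact_force"],1))
E
python3 - <<'E'
from h import *
g=down(np.radians(38.7)); a=(.5726,-.0664)
movep([*a,.12],g); move_l([*a,.0155],.15); rep("down"); grab(50); rep("grab")
move_l([*a,.04],.15); rep("lift")
x,y=tray(.053,0); move_l([x,y,.04],.12,rot=down(TY+np.pi/3)); print(move_l([x,y,.0155],.06,until_force=8)); rep("placed")
let_go(); move_l([x,y,.12],.25); rep("up")
E
```

```text
down t=5.7 [ 0.5733 -0.0664  0.0162] gap 0.997 gf 0.0 F [ 0.4 -0.  -0.1]
grab t=6.1 [ 0.5734 -0.0667  0.0167] gap 0.572 gf 52.6 F [-1.5 -0.9  6.3]
lift t=6.4 [ 0.5735 -0.0666  0.0407] gap 0.574 gf 52.0 F [ 0.   0.3 -2.2]
True
placed t=7.3 [ 0.6023 -0.0746  0.0164] gap 0.577 gf 53.2 F [-0.2 -0.3  3. ]
up t=8.3 [ 0.6033 -0.0749  0.1206] gap 1.002 gf 0.0 F [-0.1  0.2 -0.7]
```

```bash
python3 - <<'E'
from h import *
b=(.5665,-.2618); g=down(np.radians(132.3))
movep([*b,.10],g); move_l([*b,.0115],.15); grab(70); rep("grab")
move_l([*b,.07],.2); rep("lift")
x,y=tray(-.006,0); G=down(TY+2*np.pi/3); movep([x,y,.05],G); print(move_l([x,y,.0155],.06,until_force=6)); rep("placed")
z=get_state()["position"][2]
x,y=tray(.030,0); print(move_l([x,y,z],.04,until_force=20)); rep("pushed"); print(intray(get_state()["position"]))
let_go(); x,y=get_state()["position"][:2]; move_l([x,y,.15],.25); rep("up")
# clear the view
movep([.47,.125,.2],down(-.045))
f=grab_frame("top"); save({"img":cv2.resize(f["img"][95:230,240:310],None,fx=4,fy=4,interpolation=cv2.INTER_CUBIC)},"t1.png")
L=[np.array(d["centre"]) for d in tip_of("top","foot_a_center")]
print([(np.round(p),np.round(intray(px2w(f,p,.019)),4)) for p in L]); rep("end")
E
```

```text
grab t=10.9 [ 0.5674 -0.2623  0.0131] gap 0.567 gf 72.8 F [-0.7  0.2  6.2]
lift t=11.4 [ 0.5668 -0.262   0.0704] gap 0.567 gf 72.2 F [-0.5 -0.1 -1.7]
True
placed t=12.7 [ 0.5436 -0.0698  0.0171] gap 0.566 gf 73.0 F [-0.2 -0.3  6.8]
True
pushed t=13.1 [ 0.5436 -0.0699  0.0171] gap 0.564 gf 72.8 F [-1.6  0.1  5.4]
[-0.00665224 -0.00053724]
up t=14.2 [ 0.5425 -0.0694  0.1492] gap 1.003 gf 0.0 F [-0.5  0.3  0.1]
[(array([268., 157.]), array([0.0581, 0.0098]))]
end t=16.4 [0.47   0.1248 0.1998] gap 0.998 gf 0.0 F [-0.5 -0.7  0.2]
```

View pics/t1.png

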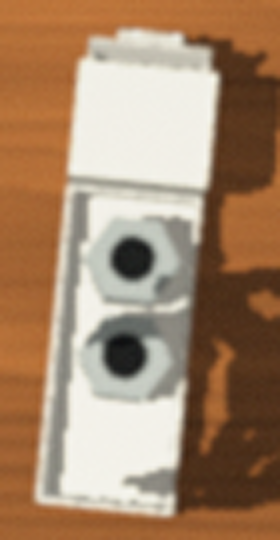

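The push stopped early on a force transient. A at (131,257) and B at (126,355) in the crop are aligned and about 8 mm apart, so I'll close that at the end. Now foot_c.

```bash
python3 - <<'E'
from h import *
c=(.5336,.288); g=down(-.035)
movep([*c,.16],g); move_l([*c,.044],.15); grab(60); rep("grab")
move_l([*c,.11],.1); rep("lift")
p=(.465,.125); movep([*p,.07],g); print(move_l([*p,.036],.06,until_force=6)); rep("placed")
let_go(); move_l([*p,.12],.25)
f=grab_frame("top"); 
# push from -x side with shut fingers
grab(30); s=(p[0]-.055,p[1]); move_l([*s,.12],.25); move_l([*s,.042],.2); rep("low")
move_l([p[0]+.012,p[1],.042],.08); rep("pushed")
move_l([p[0]-.03,p[1],.1],.25); let_go(); movep([.40,.22,.25],g)
F={c:grab_frame(c) for c in("top","side")}
for c in F:
  for d in spot_in(c,"foot_c"): print(c,np.round(d["centre"]),d["score"],np.round(px2w(F[c],d["centre"],.02),3))
save({"img":cv2.resize(F["top"]["img"][95:235,90:350],None,fx=3,fy=3,interpolation=cv2.INTER_CUBIC)},"t2.png"); rep("end")
E
```

```text
grab t=18.6 [0.5341 0.2882 0.0447] gap 0.327 gf 59.6 F [-0.4 -1.   4.6]
lift t=19.4 [0.533  0.2878 0.1093] gap 0.334 gf 59.9 F [ 0.2  0.6 -2. ]
True
placed t=20.7 [0.4654 0.1254 0.0382] gap 0.330 gf 61.1 F [ 0.5 -0.2  3.6]
low t=23.5 [0.4108 0.125  0.0422] gap -0.001 gf 0.0 F [-0.1 -0.2  0.5]
pushed t=24.5 [0.4763 0.125  0.0418] gap -0.000 gf 0.0 F [-0.3  0.4  0.4]
top [274. 160.] 0.96 [ 0.601 -0.078  0.02 ]
top [321. 138.] 0.76 [ 0.656 -0.194  0.02 ]
top [343. 217.] 0.75 [ 0.464 -0.246  0.02 ]
top [190. 199.] 0.71 [0.505 0.125 0.02 ]
top [391. 180.] 0.64 [ 0.554 -0.365  0.02 ]
top [200. 260.] 0.25 [0.358 0.099 0.02 ]
side [265. 267.] 0.95 [ 0.467 -0.239  0.02 ]
side [332. 236.] 0.9 [ 0.654 -0.199  0.02 ]
side [294. 208.] 0.79 [ 0.604 -0.078  0.02 ]
side [325. 301.] 0.76 [ 0.559 -0.364  0.02 ]
side [235. 171.] 0.61 [0.503 0.113 0.02 ]
side [269. 209.] 0.6 [ 0.542 -0.063  0.02 ]
end t=26.6 [0.3995 0.219  0.2484] gap 1.005 gf 0.0 F [-0.1  0.9 -0. ]
```

View pics/t2.png

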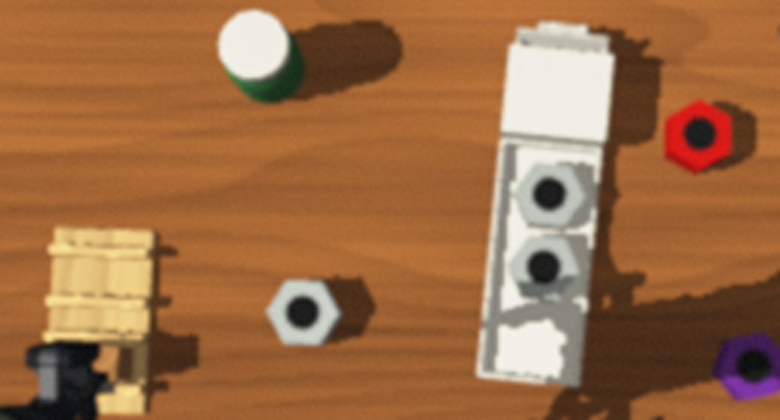

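C lies flat at crop (303,312). I'll fit it, pick it, place it, and push the chain into the end wall while holding it.

```bash
cat >> h.py <<'E'
def pushx(x0,x1,y,z,step=.003,fmax=14):
    x=x0
    while x<x1:
        x+=step; move_l([*tray(x,y),z],.06); F=get_state()["contact_force"]; fx=F[0]*np.cos(TY)+F[1]*np.sin(TY)
        if abs(fx)>fmax: break
    print("push end cmd x %.4f F %.1f"%(x,fx),intray(get_state()["position"]))
E
python3 - <<'E'
from h import *
F={c:grab_frame(c) for c in("top","side")}; V=[]
for c,p in(("top",(190,199)),("side",(235,171))):
    d=min(silhouettes(c,"foot_c"),key=lambda d:np.hypot(*(np.array(d["centre"])-p))); print(d["centre"],d["score"]); 
    if np.hypot(*(np.array(d["centre"])-p))<12: V.append((F[c],d["mask"].astype(np.float32)))
p,s=fitp(V,lambda p:hexpts(*p,0,.03),np.array([.503,.12,np.radians(28)]),np.array([.008,.008,.25])); print(p,np.degrees(p[2])%60,s)
assert s>.85
n=(np.degrees(p[2])+30)%60; n=n+60 if n<25 else n
c=p[:2]; movep([*c,.10],down(np.radians(n))); move_l([*c,.0115],.15); grab(70); rep("grab")
move_l([*c,.08],.2)
G=down(TY+np.pi/3); x,y=tray(-.0645,0); movep([x,y,.06],G); print(move_l([x,y,.0155],.06,until_force=6)); rep("placed")
z=get_state()["position"][2]; pushx(-.0645,-.020,0,z); rep("pushed")
x,y=get_state()["position"][:2]; let_go(); move_l([x,y,.15],.25); movep([.40,.22,.25],down(0)); rep("end")
f=grab_frame("top"); save({"img":cv2.resize(f["img"][110:230,240:310],None,fx=5,fy=5,interpolation=cv2.INTER_CUBIC)},"t3.png")
E
```

```text
[189.4, 200.6] 0.9
[233.1, 166.3] 0.75
[0.50504453 0.12342308 0.44703252] 25.613076613915194 0.9124325513839722
grab t=29.2 [0.5059 0.1234 0.013 ] gap 0.567 gf 71.9 F [-2.2 -0.3 10.2]
True
placed t=31.1 [ 0.4852 -0.0636  0.017 ] gap 0.571 gf 72.7 F [-1.  -0.1  6.2]
push end cmd x -0.0585 F -17.5 [-0.0651857   0.00047869]
pushed t=31.6 [ 0.4854 -0.0636  0.0171] gap 0.570 gf 75.1 F [-17.4   1.9  27.2]
end t=34.2 [0.3999 0.2195 0.249 ] gap 0.999 gf 0.0 F [ 0.4  0.5 -0.2]
```

View pics/t3.png

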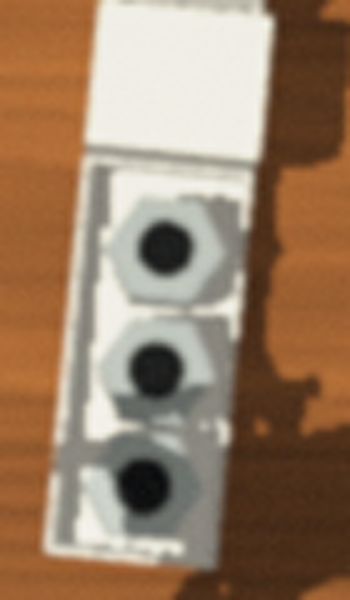

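C stayed put: its bottom was pressed onto the floor and friction jammed it. I'll regrip, carry it about 2 mm clear of the floor and push the others with it.

```bash
python3 - <<'E'
from h import *
G=down(TY+np.pi/3); x0=-.0652; x,y=tray(x0,.0003)
movep([x,y,.08],G); move_l([x,y,.0155],.12); grab(70); rep("grab")
move_l([x,y,.019],.05); rep("lift"); s=get_state()["position"]
pushx(x0,-.020,.0003,.019,fmax=12); rep("pushed")
x,y=get_state()["position"][:2]
f=grab_frame("side")
move_l([x,y,.0165],.05,until_force=8); rep("lowered"); let_go(); rep("open"); move_l([x,y,.15],.25); movep([.40,.22,.25],down(0)); rep("end")
F={c:grab_frame(c) for c in("top","side")}
for c in F:
  S=[d for d in silhouettes(c,"foot_a")]
  for d in S:
    q=intray(px2w(F[c],d["centre"],.024)) 
    if abs(q[0])<.1 and abs(q[1])<.04:
        p,s=fitp([(F[c],d["mask"].astype(np.float32))],lambda p:hexpts(*p,.004,.034),np.r_[tray(*q),TY+np.pi/6],np.array([.006,.006,.2])); print(c,np.round(intray(p),4),"rel yaw deg",round(np.degrees(p[2]-TY)%60-30,1),round(s,3))
I=[cv2.resize(F["top"]["img"][110:230,240:310],None,fx=4,fy=4,interpolation=cv2.INTER_CUBIC),cv2.resize(F["side"]["img"][150:270,220:350],None,fx=4,fy=4,interpolation=cv2.INTER_CUBIC)]
save({"img":np.hstack(I)},"t4.png")
E
```

```text
grab t=36.8 [ 0.4862 -0.0638  0.0168] gap 0.565 gf 72.0 F [-2.1  0.8  9.5]
lift t=37.0 [ 0.4855 -0.0638  0.0192] gap 0.561 gf 71.9 F [-0.2  0.8 -1.8]
push end cmd x -0.0262 F -16.0 [-0.03228457  0.00051296]
pushed t=40.3 [ 0.5182 -0.0665  0.0181] gap 0.567 gf 73.0 F [-16.    0.9   7.2]
lowered t=40.5 [ 0.5176 -0.0665  0.0169] gap 0.565 gf 72.4 F [ 0.5 -0.9  3.1]
open t=41.0 [ 0.5147 -0.0658  0.0153] gap 1.003 gf 0.0 F [ 0.8 -0.6  0.5]
end t=43.1 [0.3999 0.2195 0.2491] gap 1.001 gf 0.0 F [-0.1  0.5 -0.1]
top [0.0671 0.002 ] rel yaw deg 5.6 0.905
top [0.0178 0.0005] rel yaw deg 2.3 0.936
top [-0.0341  0.0009] rel yaw deg 4.9 0.912
side [0.0706 0.0019] rel yaw deg -8.0 0.89
side [ 0.0197 -0.0002] rel yaw deg -9.1 0.895
side [-0.0312 -0.0001] rel yaw deg -1.4 0.943
```

View pics/t4.png

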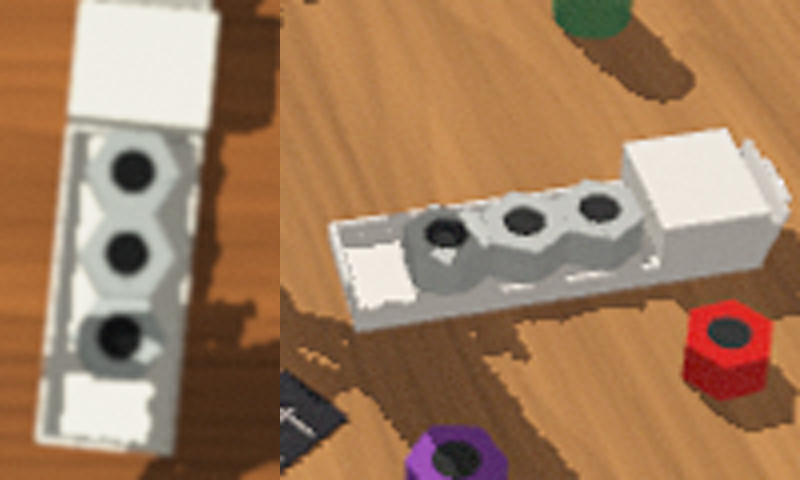

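All three are in line against the end wall, but B–C may have about 1 mm of slack. A final low push with shut fingers on C's free face will close it.

```bash
python3 - <<'E'
from h import *
G=down(TY+np.pi/2); x0=-.076; x,y=tray(x0,.0003)
grab(30); movep([x,y,.09],G); move_l([x,y,.013],.12); rep("low")
pushx(x0,-.055,.0003,.013,step=.002,fmax=15); rep("pushed")
move_l([*tray(-.077,.0003),.013],.08); move_l([*tray(-.077,.0003),.12],.25); movep([.40,.22,.25],down(0)); rep("end")
F={c:grab_frame(c) for c in("top","side")}
for c in F:
  print(c,[np.round(q,4) for q in sorted((intray(px2w(F[c],d["centre"],.019)).tolist() for d in tip_of(c,"foot_a_center"))) if abs(q[0])<.1 and abs(q[1])<.04])
I=[cv2.resize(F["top"]["img"][110:230,240:310],None,fx=4,fy=4,interpolation=cv2.INTER_CUBIC),cv2.resize(F["side"]["img"][150:270,220:350],None,fx=4,fy=4,interpolation=cv2.INTER_CUBIC)]
save({"img":np.hstack(I)},"t5.png")
E
```

```text
low t=46.7 [ 0.4751 -0.0627  0.0134] gap 0.001 gf 0.0 F [-0.5 -0.1  0.6]
push end cmd x -0.0600 F -16.5 [-0.06775171  0.00089404]
pushed t=48.7 [ 0.4829 -0.0629  0.0119] gap 0.004 gf 8.6 F [-16.6   0.2  13.2]
end t=51.4 [0.3999 0.2197 0.2494] gap 0.000 gf 0.0 F [ 0.6 -0.4  0.3]
top [array([0.0707, 0.0029])]
side [array([0.0746, 0.0111])]
```

View pics/t5.png

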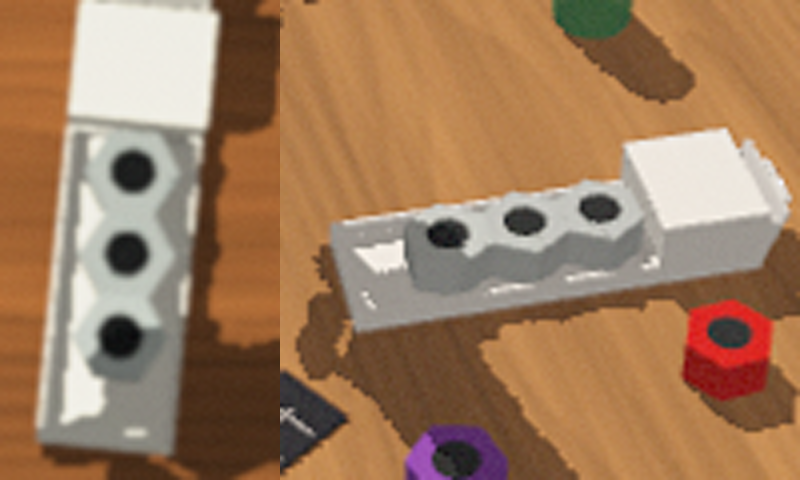

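```bash
python3 -c "
from cell import *
print(sign_off())"
```

```text
the job is handed in; nothing more can be done
None
```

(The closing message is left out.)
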